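Take the lift-off cover from a filter box and park it in its stand

TASK

Open the blue filter box: swing the lower end of its yellow cover up by the black bar until the cover stands in the channel on its lip, leaning on the box's backrest by itself, and let go of it. Then take it by the bar, lift its lip up out of the channel, and stand it, lip down, in the trough of the grey cover stand, leaning on that backrest. Do not drop the cover on the bench or push the other things about.

Things in the scene. Friction and masses are not known exactly. Their poses are not given: they have to be found in the camera images.
- filter_box: Blue filter box with an open sloping top, fixed; 152 x 140 mm, origin at the bench under its middle. x axis from its low front (brass ports) to its high back, y along the ledge, z up. Front wall face at x = -47 mm: the cover's lower end juts out about 50 mm beyond it. Backrest: two dark straps leaning back 12 degrees, from x = 80, z = 124 mm to x = 98, z = 210 mm.
- ledge (a point): Middle of the top of the ledge over which the cover's lip hangs: a round steel bar 8 mm thick along the box's y axis, 129 mm above the bench. Axes as the box's.
- channel (a point): Middle of the floor of the channel behind the ledge, 110 mm above the bench; the cover stands up in it on its lip. The channel spans x = 49 to 79 mm of the box and is 118 mm long. Axes as the box's.
- cover_pull (a point): Centre of the black round bar (12 mm thick, 82 mm long) on a 70 mm wide tongue at the yellow cover's lower end, which faces the robot and somewhat its right; about 95 mm above the bench at the start, 257 mm when the cover stands in the channel. x axis: along the plate, from lip to bar; y: along the bar; z: out of the plate's underside. The bench is free below the bar.
- cover_lip (a point): Heel of the cover on its centre line: edge between its upper face and the lip's end face, 151 mm from the bar's centre. The lip is 8 mm thick and reaches 19 mm from here along z (14 mm beyond the underside). When the cover stands on its lip this heel is its lowest rear edge and the lip points to the front. Axes as cover_pull.
- cover_centre (a point): Middle of the yellow cover, 73 mm from the bar's centre. A loose plate 110 mm wide, 5 mm thick, 157 mm long, 0.18 to 0.29 kg, lying on the box at 15 degrees. It pivots freely over the ledge; pushed up the slope it slides back up to 25 mm, till the lip meets the channel's rear wall. Past upright it leans back 12 to 20 degrees on the backrest and stays. Axes as cover_pull.
- cover_stand: Grey cover stand, fixed; 110 x 138 mm, origin at the bench under its middle. x axis from its front to its backrest, y along its trough, z up. Trough: floor at z = 20 mm, x = -20 to 20 mm, 128 mm long, walls up to z = 48 mm. Two aluminium straps lean back 12 degrees from x = 21 mm at the floor to x = 40, z = 108 mm.
- trough (a point): Middle of the floor of the stand's trough, 20 mm above the bench. Axes as the stand's.
- ratchet: Ratchet lying on the bench, 209 mm, bystander; origin under its middle.
- spanner_13: Small spanner lying on the bench, 170 mm, bystander; origin under its middle.
- spanner_19: Large spanner lying on the bench, 232 mm, bystander; origin under its middle.
- cleaner_jug: White jug, 260 mm high, bystander; origin under its middle.
- brass_nipple: Brass fitting, 42 mm high, bystander; origin under its middle.
- tape_measure: Tape measure, 84 mm long and 65 mm high, bystander; origin under its middle.
- cover: The yellow cover itself; its body origin lies on the underside at the inner face of the lip (where it bears on the ledge); axes parallel to the box's while it hangs.

How it is judged:
On the way, in this order (a step that is already met when the one before it is completed fails the run):
1. the cover stands on its lip in the channel, leaning on the box's backrest, and the robot has let go of it (angle between cover_pull's own x axis and vertical below 0.45 rad and x of cover_lip in the frame of filter_box between 0.045 and 0.085 m and z of cover_lip in the frame of filter_box below 0.122 m and contact force between each of the arm, the fingers and cover below 0.1 N and contact force between cover and filter_box above 0.5 N), for 0.3 s.
2. the cover's lip is lifted clear above the ledge, the cover upright (z of cover_lip in the frame of filter_box above 0.135 m and angle between cover_pull's own x axis and vertical below 0.8 rad and contact force between cover and filter_box below 0.1 N), for 0.1 s.
At the end, for the whole second after the job is handed in: The cover stands lip down on the floor of the stand's trough (heel between the trough's walls, within 12 mm of its floor and 20 mm of its middle sideways), within 0.55 rad of upright and leaning back on the backrest (bar at least 30 mm behind the trough's middle), at rest and let go (x of cover_lip in the frame of cover_stand between -0.022 and 0.024 m and y of cover_lip in the frame of cover_stand between -0.02 and 0.02 m and z of cover_lip in the frame of cover_stand below 0.032 m and angle between cover_pull's own x axis and vertical below 0.55 rad and x of cover_pull in the frame of cover_stand above 0.03 m and linear speed of cover below 0.02 m/s and contact force between cover and cover_stand above 0.5 N); the robot touches nothing.
It fails at once if the cover is dropped on the bench (height (world z) of cover_centre below 0.045 m).
It fails at once if another thing on the bench is pushed away by more than 30 mm (distance of any of ratchet, spanner_13, spanner_19, cleaner_jug, brass_nipple, tape_measure from where it was at the start of the episode above 0.03 m).
It also fails if it takes over 70 s, if anything falls off the work surface, if the arm or the gripper's body presses on something with over 40 N, if the wrist force passes 120 N, or if a joint passes its speed limit or range.

ROBOT

A 6-joint arm with a two-finger parallel gripper is mounted at the origin on the work surface; the furniture and walls round the work are solid. World frame = base frame: x ahead of the robot, y to its left, z up, the work surface at z = 0. Lengths are in m, angles in rad, forces in N, time in s.
With the tool pointing down it reaches from about 0.325 to 0.775 m from the base axis. Payload 5.5 kg.
Tool frame: the origin (TCP) lies midway between the tips of the shut fingers; the grasp point (between the pads) lies 19 mm behind it (manip.pinch_z is the distance from the TCP to the grasp point, in m); z points along the fingers, y is the line along which they close (so a half turn about z gives the same grasp; the last joint's range is limited). The gripper opens to 88 mm and grips with 3 to 60 N. Pads are 20 mm wide; open, the fingers measure 115 mm over their backs; the gripper's body (75 mm by 178 mm) begins 61 mm behind the grasp point.
Start: joints at [1.109, 0.091, 1.231, -0, 1.82, -0.057], TCP at [0.236, 0.552, 0.223] pointing down, gripper open.
Joint ranges: [-2.87, 2.87], [-0.86, 2.18], [0.17, 2.46], [-1.51, 4.65], [0.06, 2.69], [-2.65, 2.65]. Speed limits (rad/s): [2.57, 2.57, 3.01, 3.14, 3.14, 3.14].

INTERFACE

Orientations are given as a unit quaternion [w, x, y, z].
In Python, from workcell import manip gives the robot as it stands.
- The arm moves only by the tool drive_tool, never from a script. Its argument "targets" is a list of rows, each a list of 2 entries, a list of its own where there are three numbers: the shift along the world's x, y, z in mm, then the turn, a rotation vector about the world's x, y, z in degrees. In form: [[[dx, dy, dz], [ax, ay, az]], ...]. A call has 1 to 8 rows; each row is the pose to reach, as a shift and turn from the pose commanded when the call began; what a row does not reach only later rows make up. A row lasts 1/10 s, in which the tool goes at most 50 mm and 8.59 degrees, less where a joint would pass 70% of its speed; a pose out of reach is approached as far as the arm can. A call with a gripper value outside its range is refused whole. "gripper" is the closure, from -1 (fully open) to 1 (shut), set as the call begins (left out, the last holds). The fingers move at their own pace and stop on an object; the grip force is fixed at half the most. Time passes only in rows, so rows that repeat a pose let the fingers close. It gives the time, the measured TCP pose, the force, the opening and the grip force at its end, in the units of the state.
- manip.sense(): the state, without advancing time (a new reading comes with each control period).
- manip.snapshot(name): name is "scene" or "top" or "wrist"; returns the picture (480x640x3 uint8, blue, green, red); there is no depth.
- manip.camera_model(name): a dict with "fx", "fy", "cx", "cy" (pixels), "dist" ([k1, k2, p1, p2, k3] as OpenCV has them; the pictures are not rectified), "view" (4x4, takes a point from world to camera coordinates); the wrist camera has in their place "T_tool_cam" (4x4, takes a point from camera to tool coordinates, whose origin is the TCP and whose axes are the flange's). Camera axes: x right, y down, z forward; pixel columns grow to the right and rows downward; lengths in m; the calibration is good to about 2 mm. A picture is of the moment at which its call begins: read the wrist's pose just before it. camera_model takes no time and is no camera call.
- manip.job_done(): hands the job in; it is judged then, once.
The state is a dict: "clock": time; "q": joint angles; "joint_vel": joint speeds; "effort": joint torques, N m; "position": TCP position; "orientation": TCP orientation; "wrist_force": force on the tool from outside, world axes, zero at the start; "wrist_torque": the same for the moment, N m; "grip_width": opening from 0.0 (shut) to 1.0 (fully open); "gripper_force": force on a finger pad.
Only numpy, scipy, OpenCV 4.12 (cv2) and the standard library are available. Lean on these libraries where they do the work, as an engineer would, in place of code of your own. Each camera call takes 0.05 s, during which the arm holds its last target. There are 200 camera calls.

## Working session

There is one attempt and no reset: what is moved stays moved. The work goes in short steps, Python scripts to look and compute and a tool call to move; the robot and the scene stay as the last step left them, time stands still between calls to the robot, and variables do not carry over. Pictures are saved under pics/ and viewed, at most 10 in all, crops included, and the job is handed in when it is done.

Besides the shell and the picture viewer there is one more tool, called after "Emit:" as name(argument=value, ...), one argument or row to a line, values as JSON. drive_tool: Moves the arm, as the interface text tells. Its arguments: {"type":"object","properties":{"targets":{"type":"array"},"gripper":{"type":"number"}},"required":["targets"]}

```bash
mkdir -p pics; python3 - <<'E'
from workcell import manip
import cv2,numpy as np
for n in ("scene","top"):
    cv2.imwrite(f"pics/{n}0.png",manip.snapshot(n))
    m=manip.camera_model(n); print(n,{k:np.round(v,4).tolist() for k,v in m.items()})
print(manip.sense(), manip.pinch_z); print({k:np.round(v,4).tolist() for k,v in manip.camera_model("wrist").items()})
E
```

```text
scene {'fx': 517.5688, 'fy': 517.5688, 'cx': 328.3524, 'cy': 238.0271, 'dist': [-0.1317, 0.0, 0.0, 0.0, 0.0], 'view': [[0.6539, -0.7565, 0.0082, -0.473], [-0.3072, -0.2754, -0.9109, 0.2], [0.6914, 0.5932, -0.4125, 0.869], [0.0, 0.0, 0.0, 1.0]]}
top {'fx': 553.5159, 'fy': 553.5159, 'cx': 320.4369, 'cy': 233.9426, 'dist': [-0.0263, 0.0, 0.0, 0.0, 0.0], 'view': [[-0.0149, -0.9998, -0.0127, -0.1604], [-0.9915, 0.0164, -0.1292, 0.5107], [0.1293, 0.0107, -0.9915, 1.1662], [0.0, 0.0, 0.0, 1.0]]}
{'clock': 0.1, 'q': array([ 1.10931430e+00,  9.17608497e-02,  1.23175440e+00, -9.94366074e-06,
        1.81976429e+00, -5.67265707e-02]), 'joint_vel': array([-0.00046037, -0.00037903, -0.00281188, -0.00056412,  0.00091714,
       -0.00114037]), 'effort': array([ 1.73314620e-03, -4.47860062e+01, -4.07566917e+01,  6.99438807e-02,
        2.84476677e-02, -8.73901877e-05]), 'position': array([0.23618273, 0.55128359, 0.22163979]), 'orientation': array([-2.11443100e-04,  2.01000225e-01,  9.79590832e-01, -8.16520444e-04]), 'wrist_force': array([-0.17616097,  0.15662693,  0.51381118]), 'wrist_torque': array([ 0.01288333, -0.039633  ,  0.0040212 ]), 'gripper_force': 0.0, 'grip_width': 1.0049458232565711} 0.0187
{'fx': 427.8126, 'fy': 427.8126, 'cx': 323.0493, 'cy': 244.1608, 'dist': [-0.0778, 0.0, 0.0, 0.0, 0.0], 'T_tool_cam': [[-0.0006, -0.9535, -0.3013, 0.0839], [1.0, -0.0006, -0.0002, 0.0012], [0.0, -0.3013, 0.9535, -0.1619], [0.0, 0.0, 0.0, 1.0]]}
```

View pics/scene0.png

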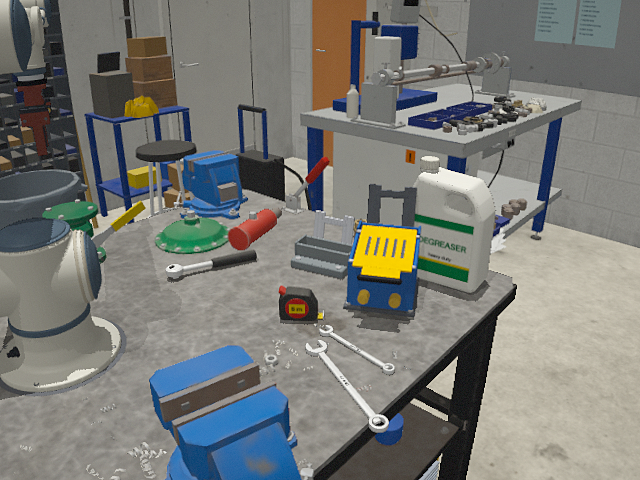

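View pics/top0.png

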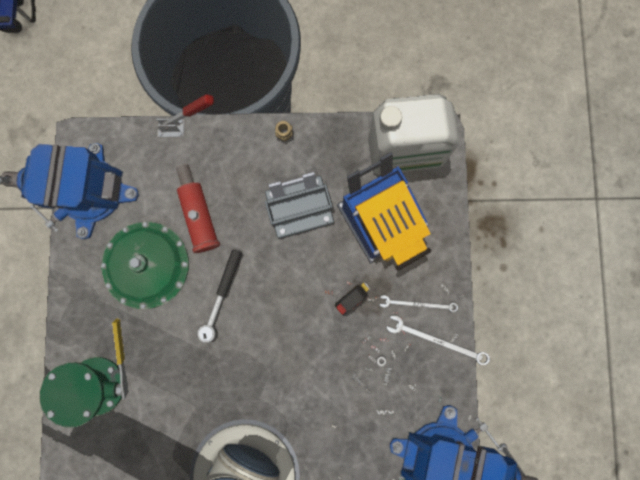

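The scene shows the box with its yellow cover at about scene (385,260) and top (392,225). The stand is at top (300,205), the tape measure at top (352,298), and the jug is right behind the box. I'll zoom in on both views.

```bash
cat > h.py <<'E'
import cv2,numpy as np
from workcell import manip
from scipy.spatial.transform import Rotation as R
def ray(n,px,pose=None):
    m=manip.camera_model(n);K=np.array([[m['fx'],0,m['cx']],[0,m['fy'],m['cy']],[0,0,1]])
    u=cv2.undistortPoints(np.array(px,float).reshape(-1,1,2),K,np.array(m['dist'])).reshape(-1,2)
    d=np.c_[u,np.ones(len(u))]
    if n=='wrist':
        T=np.eye(4);q=pose['orientation'];T[:3,:3]=R.from_quat(q[[1,2,3,0]]).as_matrix();T[:3,3]=pose['position']
        C=T@np.array(m['T_tool_cam'])
    else: C=np.linalg.inv(np.array(m['view']))
    return C[:3,3],d@C[:3,:3].T
def plane(n,px,z,pose=None):
    o,d=ray(n,px,pose);return o+d*((z-o[2])/d[:,2])[:,None]
def two(r1,r2):
    # midpoint & gap of single rays
    (o1,d1),(o2,d2)=r1,r2;A=np.c_[d1,-d2];t=np.linalg.lstsq(A,o2-o1,rcond=None)[0]
    a=o1+t[0]*d1;b=o2+t[1]*d2;return (a+b)/2,np.linalg.norm(a-b)
def yellow(im):
    h=cv2.cvtColor(im,cv2.COLOR_BGR2HSV);return cv2.inRange(h,(18,120,100),(35,255,255))
E
python3 - <<'E'
from h import *
s=cv2.imread('pics/scene0.png');t=cv2.imread('pics/top0.png')
a=cv2.resize(s[170:320,280:440],None,fx=3.75,fy=3.75,interpolation=cv2.INTER_CUBIC)[:,:]
b=cv2.resize(t[140:290,255:455],None,fx=4,fy=4,interpolation=cv2.INTER_CUBIC)
cv2.imwrite('pics/a.png',a);cv2.imwrite('pics/b.png',b)
E
```

```text
(no output)
```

View pics/a.png

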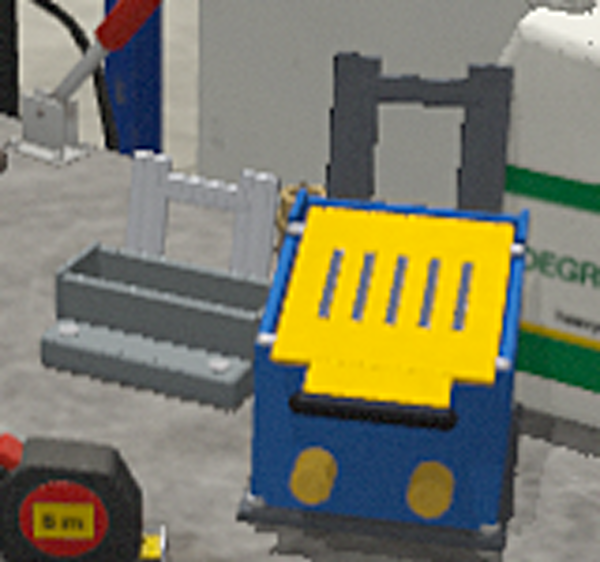

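View pics/b.png

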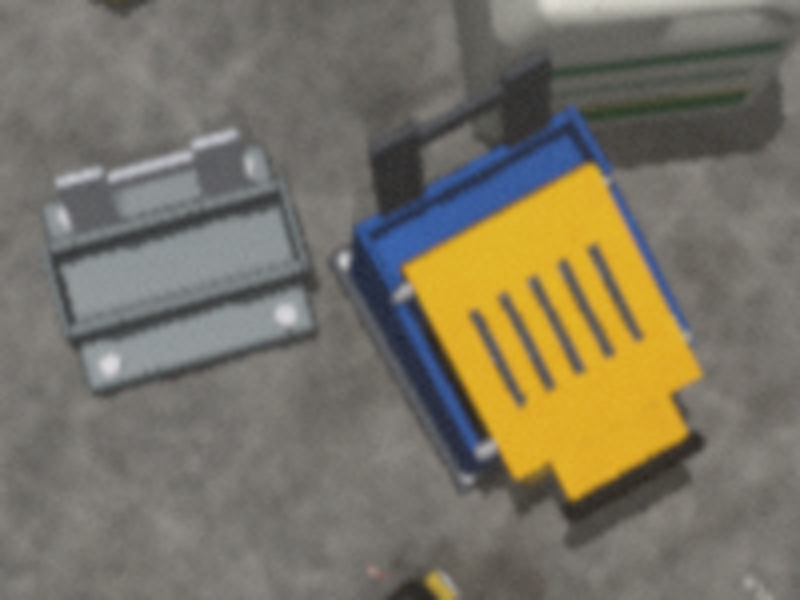

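```bash
python3 - <<'E'
from h import *
A=lambda *p:np.array(p)/3.75+[280,170]
B=lambda *p:np.array(p)/4+[255,140]
pairs={'heelL':((310,207),(405,268)),'heelR':((517,225),(600,165)),'lowL':((272,360),(515,482)),'lowR':((494,383),(702,378)),
'tongL':((305,398),(572,500)),'tongR':((450,405),(690,435)),'barL':((293,403),(570,514)),'barR':((455,418),(701,440)),
'strapTL':((345,55),(373,145)),'strapTR':((512,68),(548,60)),'stTL':((136,153),(56,180)),'stTR':((277,172),(238,133))}
P={}
for k,(a,b) in pairs.items():
    o,d=ray('scene',A(*a));o2,d2=ray('top',B(*b));p,g=two((o,d[0]),(o2,d2[0]));P[k]=p;print(k,(p*1000).round(0),round(g*1000,1))
for k in ('heel','low','tong','bar','strapT','stT'):
    l,r=P[k+'L'],P[k+'R'];v=l-r;print(k,'mid',((l+r)/2*1000).round(),'len',round(np.linalg.norm(v)*1000),'yaw of y axis-90',np.degrees(np.arctan2(-v[0],v[1])).round(1))
c=plane('top',[B(70,335),B(308,275),B(280,182),B(48,250)],.048);print('rim z48',(c*1000).round(),(c.mean(0)*1000).round())
c=plane('top',[B(60,258),B(272,190),B(300,262),B(80,325)],.048);print('rim in z48',(c*1000).round(),(c.mean(0)*1000).round())
c=plane('top',[B(98,390),B(314,330),B(265,147),B(43,208)],.006);print('base z6',(c*1000).round(),(c.mean(0)*1000).round())
E
```

```text
heelL [ 548. -242.  136.] 0.9
heelR [ 598. -340.  138.] 1.9
lowL [ 444. -298.  103.] 3.3
lowR [ 495. -394.  104.] 3.3
tongL [ 434. -326.   96.] 2.1
tongR [ 466. -387.  101.] 3.8
barL [ 427. -325.   96.] 1.6
barR [ 464. -393.   97.] 2.5
strapTL [ 594. -225.  207.] 3.7
strapTR [ 633. -308.  209.] 3.6
stTL [602. -65. 106.] 1.5
stTR [ 624. -159.  112.] 1.4
heel mid [ 573. -291.  137.] len 111 yaw of y axis-90 27.1
low mid [ 469. -346.  103.] len 109 yaw of y axis-90 28.0
tong mid [ 450. -357.   98.] len 69 yaw of y axis-90 27.8
bar mid [ 445. -359.   96.] len 77 yaw of y axis-90 28.3
strapT mid [ 614. -267.  208.] len 92 yaw of y axis-90 25.1
stT mid [ 613. -112.  109.] len 97 yaw of y axis-90 12.9
rim z48 [[ 530.  -66.   48.]
 [ 560. -194.   48.]
 [ 611. -180.   48.]
 [ 576.  -54.   48.]] [ 569. -124.   48.]
rim in z48 [[ 572.  -61.   48.]
 [ 607. -176.   48.]
 [ 567. -190.   48.]
 [ 535.  -71.   48.]] [ 570. -124.   48.]
base z6 [[ 505.  -77.    6.]
 [ 537. -197.    6.]
 [ 641. -172.    6.]
 [ 608.  -47.    6.]] [ 573. -123.    6.]
```

Cross-checks hold: heel to bar is 145 mm in plan (151·cos15° = 146), the cover is 110 mm wide, the bar is at z ≈ 96 and box yaw is ≈ 28°. The stand is at (0.571,-0.124) with yaw ≈ 14°.

Plan: grip the bar at its two ends so it can pivot in the fingers. First I move over the bar.

Emit:
drive_tool(
  targets=[
    [[0, 0, 40], [0, 0, 0]],
    [[5, -20, 80], [0, 0, -6]],
    [[15, -65, 110], [0, 0, -12]],
    [[25, -110, 120], [0, 0, -18]],
    [[35, -155, 120], [0, 0, -25]],
    [[46, -200, 120], [0, 0, -32]],
    [[57, -245, 120], [0, 0, -39]],
    [[67, -290, 120], [0, 0, -46]],
  ],
  gripper=-1,
)

```text
clock: 0.9
position: [0.3032, 0.2598, 0.3422]
orientation: [0.0, 0.57, 0.822, -0.0]
wrist_force: [0.7, 0.7, 0.5]
grip_width: 1.0
gripper_force: 0.0
```

Emit:
drive_tool(
  targets=[
    [[10, -45, 0], [0, 0, -7]],
    [[20, -90, 0], [0, 0, -14]],
    [[31, -135, 0], [0, 0, -21]],
    [[41, -180, 0], [0, 0, -28]],
    [[52, -225, 0], [0, 0, -35]],
    [[62, -270, 0], [0, 0, -42]],
    [[72, -315, 0], [0, 0, -49]],
    [[83, -360, 0], [0, 0, -56]],
  ],
)

```text
clock: 1.7
position: [0.3861, -0.1005, 0.3425]
orientation: [0.0, 0.889, 0.458, 0.0]
wrist_force: [0.7, 0.4, -0.3]
grip_width: 1.003
gripper_force: 0.0
```

Emit:
drive_tool(
  targets=[
    [[10, -45, 0], [0, 0, -5]],
    [[20, -90, 0], [0, 0, -10]],
    [[31, -135, 0], [0, 0, -15]],
    [[41, -180, 0], [0, 0, -20]],
    [[52, -225, -30], [0, 0, -27]],
    [[59, -260, -60], [0, 0, -27]],
    [[59, -260, -82], [0, 0, -27]],
    [[59, -260, -82], [0, 0, -27]],
  ],
)

```text
clock: 2.5
position: [0.444, -0.3586, 0.2547]
orientation: [-0.004, 0.971, 0.239, -0.003]
wrist_force: [0.9, 0.0, 0.0]
grip_width: 1.0
gripper_force: 0.0
```

```bash
python3 - <<'E'
from h import *
s=manip.sense();im=manip.snapshot('wrist');cv2.imwrite('pics/w1.png',im)
print(s['position'],s['q'].round(3))
g=cv2.cvtColor(im,cv2.COLOR_BGR2HSV)
m=cv2.inRange(g,(0,0,0),(180,255,45));n,l,st,c=cv2.connectedComponentsWithStats(m)
for i in range(1,n):
    if st[i,4]>300:print(st[i],c[i].round(1))
E
```

```text
[ 0.44403651 -0.35859051  0.25466257] [-0.739  0.03   1.237  0.     1.884  0.348]
[469   0  60  25 535] [502.   10.3]
[ 126  187   88   43 1601] [181.8 204.5]
[    0   296   640   184 48571] [322.3 411.5]
```

View pics/w1.png

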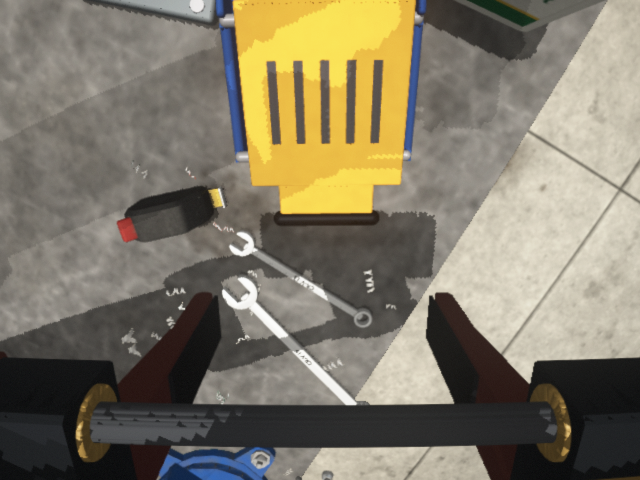

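The wrist view shows the bar at row 218 from column 275 to 380, level in the image, so the yaw is right. The tape measure is at (170,213).

```bash
python3 - <<'E'
from h import *
im=cv2.imread('pics/w1.png');g=cv2.cvtColor(im,cv2.COLOR_BGR2HSV)
m=cv2.inRange(g,(0,0,0),(180,255,38))[205:232,262:395]
n,l,st,c=cv2.connectedComponentsWithStats(m);
for i in range(1,n):
    if st[i,4]>200:print(st[i]+[262,205,0,0,0],c[i]+[262,205])
s=manip.sense()
p=plane('wrist',[(275,218.5),(380,218.5),(327.5,218.5),(281,214),(373,214),(249,185),(402,184)],.095,s);print((p*1000).round(1),np.linalg.norm(p[0]-p[1]),np.linalg.norm(p[3]-p[4]))
q=s['orientation'];r=R.from_quat(q[[1,2,3,0]]).as_matrix();print(r.round(3)); print('bar in tool',((p[:3]-s['position'])@r*1000).round(1))
E
```

```text
[[ 427.6 -322.1   95. ]
 [ 466.  -394.9   95. ]
 [ 446.8 -358.5   95. ]
 [ 433.  -324.7   95. ]
 [ 466.5 -388.2   95. ]
 [ 442.1 -292.8   95. ]
 [ 497.5 -396.2   95. ]] 0.08225654555447658 0.07182463601766007
[[ 0.885  0.466 -0.004]
 [ 0.466 -0.885  0.004]
 [-0.002 -0.005 -1.   ]]
bar in tool [[  2.  -39.  163.4]
 [  2.1  43.2 163. ]
 [  2.    2.1 163.2]]
```

Emit:
drive_tool(
  targets=[
    [[-6, -4, -20], [3.5, -6.6, 0]],
    [[-12, -8, -40], [7, -13.2, 0]],
    [[-18, -11, -60], [10.5, -19.9, 0]],
    [[-24, -14, -75], [14, -26.5, 0]],
    [[-30, -17, -85], [17.6, -33.1, 0]],
    [[-35, -20, -95], [21.1, -39.7, 0]],
    [[-35, -20, -95], [21.1, -39.7, 0]],
    [[-35, -20, -95], [21.1, -39.7, 0]],
  ],
)

```text
clock: 3.35
position: [0.4103, -0.3789, 0.1673]
orientation: [-0.092, 0.897, 0.222, 0.37]
wrist_force: [-0.2, -0.3, 0.8]
grip_width: 1.002
gripper_force: 0.0
```

```bash
cat >> h.py <<'E'
def pose():
    s=manip.sense();q=s['orientation'];return s,R.from_quat(q[[1,2,3,0]]).as_matrix()
E
python3 - <<'E'
from h import *
s,r=pose();im=manip.snapshot('wrist');cv2.imwrite('pics/w2.png',im)
print(s['position'],s['q'].round(3));print(r.round(3))
bar=np.array([.4468,-.3585,.095])
print('bar in tool',((bar-s['position'])@r*1000).round(1))
g=cv2.cvtColor(im,cv2.COLOR_BGR2HSV)
# predicted bar pixel
m=manip.camera_model('wrist');C=np.array(m['T_tool_cam']);pt=np.linalg.inv(C)@np.r_[(bar-s['position'])@r,1]
print('pred',pt[:2]/pt[2]*m['fx']+[m['cx'],m['cy']])
E
```

```text
[ 0.41026834 -0.37886116  0.16725373] [-1.263 -0.07   1.671  0.772  1.675 -0.148]
[[ 0.627  0.467  0.623]
 [ 0.331 -0.884  0.33 ]
 [ 0.705 -0.001 -0.709]]
bar in tool [-21.3  -0.9  80.7]
pred [323.56076647 287.98505674]
```

View pics/w2.png

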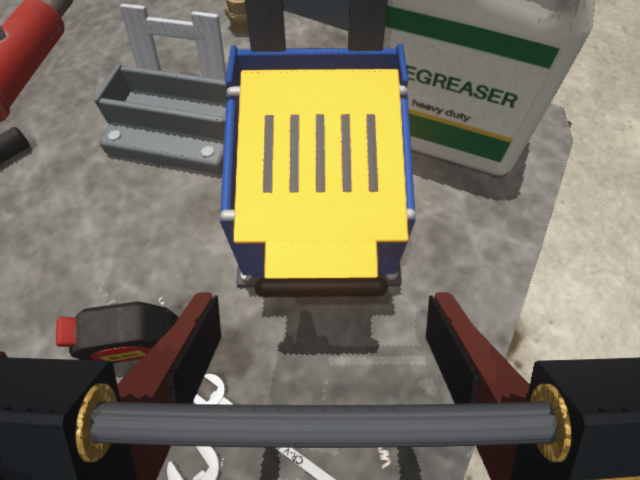

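The bar shows at columns 254–388, row 287 (predicted (323.6,288)), so its height and forward position agree. I need the sideways value more exactly.

```bash
python3 - <<'E'
from h import *
s,r=pose();m=manip.camera_model('wrist');C=np.array(m['T_tool_cam']);print(C.round(4))
im=cv2.imread('pics/w2.png');v=im.max(2)
for row in (284,287,290): 
    x=np.where(v[row,235:405]<42)[0]+235;print(row,x.min(),x.max())
for row in (300,315):
    x=v[row];print(row,[int(a) for a in im[row,195:235,2]],[int(a) for a in im[row,415:455,2]])
p=plane('wrist',[(254,287),(388,287),(321,287)],.095,s);print('bar in tool',((p-s['position'])@r*1000).round(1))
E
```

```text
[[-7.000e-04 -9.533e-01 -3.021e-01  8.370e-02]
 [ 1.000e+00 -7.000e-04 -1.000e-04 -1.200e-03]
 [-2.000e-04 -3.021e-01  9.533e-01 -1.615e-01]
 [ 0.000e+00  0.000e+00  0.000e+00  1.000e+00]]Traceback (most recent call last):
  File "<stdin>", line 5, in <module>
    return umr_minimum(a, axis, None, out, keepdims, initial, where)
ValueError: zero-size array to reduction operation minimum which has no identity
```

Emit:
drive_tool(
  targets=[
    [[4, 2, -15], [0, 0, 0]],
    [[8, 4, -30], [0, 0, 0]],
    [[12, 6, -43], [0, 0, 0]],
    [[12, 6, -43], [0, 0, 0]],
    [[12, 6, -43], [0, 0, 0]],
  ],
)

```text
clock: 3.9
position: [0.4226, -0.3717, 0.122]
orientation: [-0.094, 0.897, 0.222, 0.371]
wrist_force: [0.2, 0.0, 0.7]
grip_width: 1.001
gripper_force: 0.0
```

```bash
python3 - <<'E'
from h import *
s,r=pose();im=manip.snapshot('wrist');cv2.imwrite('pics/w3.png',im);print(s['position'])
p=np.array([.4468,-.3585,.095]);print('bar in tool',((p-s['position'])@r*1000).round(1))
cv2.imwrite('pics/w3c.png',cv2.resize(im[230:380,180:460],None,fx=2.8,fy=2.8,interpolation=cv2.INTER_CUBIC))
E
```

```text
[ 0.42263837 -0.37170637  0.1219753 ]
bar in tool [ 0.4 -0.3 38.5]
```

View pics/w3c.png

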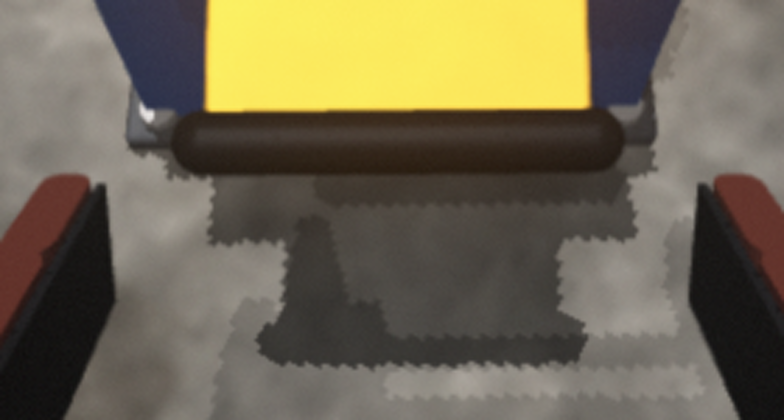

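The bar is centred between the fingertips: bar centre at crop column 398.5, finger centre at 399. I go in and grip.

Emit:
drive_tool(
  targets=[
    [[9, 5, -10], [0, 0, 0]],
    [[18, 9, -20], [0, 0, 0]],
    [[27, 14, -31], [0, 0, 0]],
    [[36, 19, -41], [0, 0, 0]],
    [[36, 19, -41], [0, 0, 0]],
    [[36, 19, -41], [0, 0, 0]],
  ],
)

```text
clock: 4.55
position: [0.4585, -0.3529, 0.0812]
orientation: [-0.094, 0.897, 0.222, 0.371]
wrist_force: [0.4, -0.2, 0.4]
grip_width: 1.002
gripper_force: 0.0
```

Emit:
drive_tool(
  targets=[
    [[0, 0, 0], [0, 0, 0]],
    [[0, 0, 0], [0, 0, 0]],
    [[0, 0, 0], [0, 0, 0]],
    [[0, 0, 0], [0, 0, 0]],
  ],
  gripper=1,
)

```text
clock: 4.95
position: [0.4584, -0.3537, 0.0821]
orientation: [-0.093, 0.897, 0.222, 0.371]
wrist_force: [0.5, 1.2, 0.9]
grip_width: 0.912
gripper_force: 30.0
```

```bash
python3 - <<'E'
from h import *
s,r=pose();im=manip.snapshot('wrist');cv2.imwrite('pics/w4.png',im);print(s['position'],s['wrist_force'],r.round(3))
E
```

```text
[ 0.4583516  -0.35366214  0.0820756 ] [0.50483279 1.22740285 0.89692545] [[ 0.626  0.467  0.624]
 [ 0.329 -0.884  0.331]
 [ 0.707 -0.002 -0.707]]
```

View pics/w4.png

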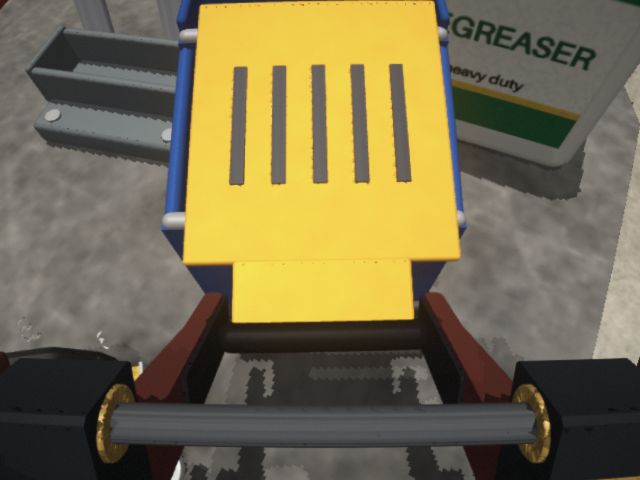

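Gripped: the bar sits in the pads at about 80 mm opening. I start with a short slide up the slope, then swing the cover up.

Emit:
drive_tool(
  targets=[
    [[4, 2, 1], [0, 0, 0]],
    [[9, 5, 3], [0, 0, 0]],
    [[8, 4, 15], [0, 0, 0]],
    [[8, 4, 27], [0, 0, 0]],
    [[7, 4, 39], [0, 0, 0]],
    [[8, 4, 50], [-1, 2, 0]],
    [[9, 5, 60], [-2.3, 4.4, 0]],
    [[9, 5, 60], [-2.3, 4.4, 0]],
  ],
)

```text
clock: 5.8
position: [0.4686, -0.349, 0.1458]
orientation: [-0.081, 0.912, 0.227, 0.332]
wrist_force: [0.5, -0.4, -0.2]
grip_width: 0.911
gripper_force: 30.0
```

Emit:
drive_tool(
  targets=[
    [[5, 3, 15], [-1.6, 2.9, 0]],
    [[10, 6, 30], [-3.2, 5.9, 0]],
    [[16, 9, 45], [-4.7, 8.8, 0]],
    [[27, 14, 59], [-6.3, 11.9, 0]],
    [[38, 20, 72], [-8, 15, 0]],
    [[38, 20, 72], [-8, 15, 0]],
  ],
)

```text
clock: 6.4
position: [0.5075, -0.3274, 0.2168]
orientation: [-0.047, 0.95, 0.238, 0.195]
wrist_force: [-2.2, -1.3, 1.3]
grip_width: 0.909
gripper_force: 30.0
```

```bash
python3 - <<'E'
from h import *
s,r=pose();print(s['position'],s['wrist_force'])
a=manip.snapshot('wrist');b=manip.snapshot('scene')[150:330,270:450]
cv2.imwrite('pics/c1.png',np.hstack([cv2.resize(a,(400,300)),cv2.resize(b,(300,300),interpolation=cv2.INTER_CUBIC)]))
E
```

```text
[ 0.50748555 -0.32736662  0.21676981] [-2.21048232 -1.25398247  1.33491387]
```

View pics/c1.png

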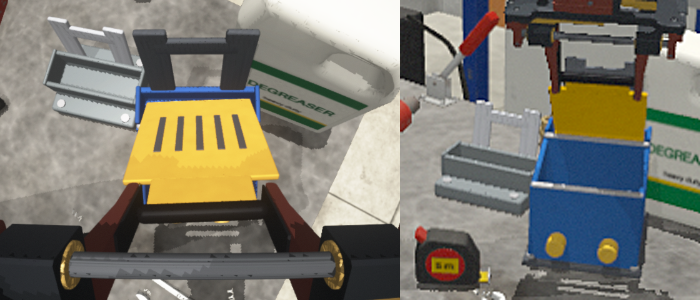

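The cover is at about 45° with its lip in the channel and still held by the bar ends. I continue the swing.

Emit:
drive_tool(
  targets=[
    [[13, 7, 11], [-1.9, 3.5, 0]],
    [[27, 14, 19], [-3.8, 7.1, 0]],
    [[42, 22, 25], [-5.6, 10.6, 0]],
    [[57, 30, 29], [-7.5, 14.1, 0]],
    [[57, 30, 29], [-7.5, 14.1, 0]],
  ],
)

```text
clock: 7.0
position: [0.5638, -0.2971, 0.2429]
orientation: [-0.015, 0.969, 0.241, 0.06]
wrist_force: [-2.5, 1.6, 7.2]
grip_width: 0.908
gripper_force: 30.0
```

Emit:
drive_tool(
  targets=[
    [[16, 9, 1], [-1.7, 3.1, 0]],
    [[33, 18, 1], [-3.3, 6.2, 0]],
    [[47, 25, -1], [-3.3, 6.2, 0]],
    [[60, 32, -3], [-3.3, 6.2, 0]],
    [[60, 32, -3], [-3.3, 6.2, 0]],
  ],
)

```text
clock: 7.5
position: [0.6228, -0.2655, 0.2386]
orientation: [-0.002, 0.97, 0.241, 0.0]
wrist_force: [-0.7, 2.1, 4.2]
grip_width: 0.91
gripper_force: 30.0
```

Emit:
drive_tool(
  targets=[
    [[0, 0, 0], [0, 0, 0]],
    [[0, 0, 0], [0, 0, 0]],
    [[0, 0, 0], [0, 0, 0]],
    [[0, 0, 0], [0, 0, 0]],
    [[0, 0, 20], [0, 0, 0]],
    [[0, 0, 45], [0, 0, 0]],
    [[0, 0, 80], [0, 0, 0]],
    [[0, 0, 80], [0, 0, 0]],
  ],
  gripper=-1,
)

```text
clock: 8.3
position: [0.6226, -0.2669, 0.3259]
orientation: [0.003, 0.971, 0.24, 0.003]
wrist_force: [-0.3, 0.0, 1.1]
grip_width: 0.999
gripper_force: 0.0
```

```bash
python3 - <<'E'
from h import *
s,r=pose();print(s['position'],s['wrist_force'],r.round(3))
a=manip.snapshot('wrist');b=manip.snapshot('scene')[150:330,270:450];cv2.imwrite('pics/w5.png',a)
cv2.imwrite('pics/c2.png',np.hstack([cv2.resize(a[60:360],(480,225)),cv2.resize(b,(225,225),interpolation=cv2.INTER_CUBIC)]))
cv2.imwrite('pics/c2.png',np.hstack([a[0:420,140:560],cv2.resize(b,(380,420),interpolation=cv2.INTER_CUBIC)]))
E
```

```text
[ 0.62264139 -0.26691968  0.325885  ] [-0.29418092  0.04231225  1.05879452] [[ 0.885  0.466  0.008]
 [ 0.466 -0.885 -0.004]
 [ 0.005  0.007 -1.   ]]
```

View pics/c2.png

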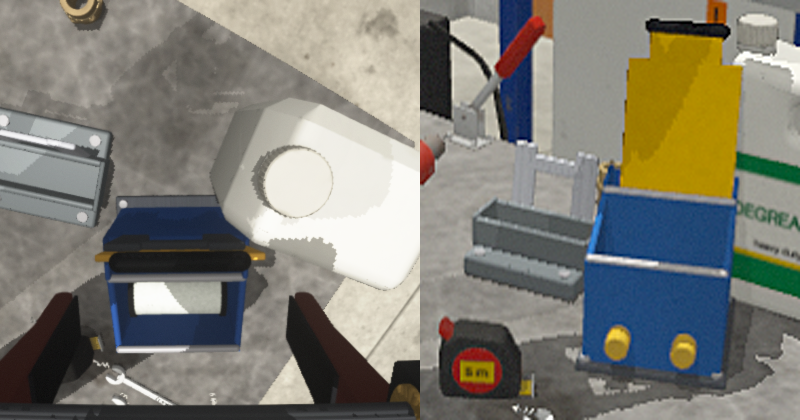

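The cover stands leaning on the backrest, released, with the bar at wrist (245–390, 262). That was the last picture I may view, so the rest goes by numbers.

Emit:
drive_tool(
  targets=[
    [[0, 0, -20], [0, 0, 0]],
    [[0, 0, -30], [0, 0, 0]],
    [[0, 0, -30], [0, 0, 0]],
    [[0, 0, -30], [0, 0, 0]],
  ],
)

```text
clock: 8.8
position: [0.622, -0.2664, 0.2885]
orientation: [-0.001, 0.971, 0.24, -0.001]
wrist_force: [-0.3, -0.6, -0.0]
grip_width: 1.001
gripper_force: 0.0
```

```bash
python3 - <<'E'
from h import *
s,r=pose();print(s['position'],s['wrist_force'],r.round(3))
a=manip.snapshot('wrist');cv2.imwrite('pics/w6.png',a)
y=yellow(a);print('yellow rows',[(i,int(np.where(y[i])[0].min()),int(np.where(y[i])[0].max()),int((y[i]>0).sum())) for i in range(200,330,6) if (y[i]>0).sum()>5])
v=a.max(2)
for row in range(250,330,8): print(row,' '.join(str(int(t)) for t in v[row,215:430:5]))
E
```

```text
[ 0.6219648  -0.2663525   0.28849936] [-0.31809233 -0.58404612 -0.0264469 ] [[ 0.885  0.466 -0.002]
 [ 0.466 -0.885  0.001]
 [-0.001 -0.002 -1.   ]]
yellow rows [(266, 398, 408, 11), (272, 230, 417, 145), (278, 225, 420, 35)]
250 120 109 127 135 132 72 76 72 38 37 38 35 36 36 35 74 77 77 77 76 76 78 78 79 78 76 76 36 39 38 38 38 38 40 61 78 107 151 189 245 249 251 134
258 130 131 139 137 137 49 38 39 36 35 36 36 38 40 42 42 39 42 40 43 43 41 42 41 43 42 42 41 38 38 40 39 42 40 41 40 66 77 126 149 212 169 149
266 131 135 135 127 112 41 43 45 42 42 45 44 43 68 69 68 61 66 75 75 73 68 69 78 80 80 74 72 53 43 41 44 43 43 43 46 57 106 104 97 90 93 147
274 142 139 128 111 113 114 111 80 79 84 79 79 78 63 64 60 62 62 62 50 48 49 49 48 50 38 38 39 38 37 36 33 34 33 34 36 44 140 153 155 154 136 148
282 152 149 141 106 104 37 20 22 22 25 24 24 25 27 27 27 29 28 28 27 28 28 29 27 25 26 25 23 24 22 23 22 26 24 24 25 24 27 59 75 106 129 132
290 148 86 80 83 82 25 24 24 25 26 26 27 34 34 38 36 36 35 35 36 35 34 29 29 27 25 25 26 24 24 23 24 23 25 23 25 27 27 60 67 69 140 137
298 23 79 81 83 83 94 88 34 30 34 32 32 122 119 121 119 157 158 155 157 86 87 110 109 109 104 108 107 109 114 117 26 45 49 50 81 61 78 84 108 124 131 137
306 24 86 75 84 83 82 98 88 62 61 59 46 252 252 252 252 252 253 253 253 252 181 178 181 182 178 174 178 171 172 174 30 62 66 64 104 72 76 118 122 127 131 155
314 20 70 76 77 79 78 80 140 63 61 61 45 252 252 253 253 252 253 253 253 253 253 189 183 183 183 181 181 178 178 184 30 61 66 65 101 83 137 143 138 136 141 133
322 20 64 78 79 77 78 73 179 65 60 61 44 249 248 249 248 249 250 248 250 249 251 252 250 177 183 179 177 179 173 171 29 60 66 71 101 156 149 133 129 139 131 136
```

```bash
python3 - <<'E'
from h import *
a=cv2.imread('pics/w6.png');v=a.max(2)
for row in (280,283,286,289,292): print(row,[int(t) for t in v[row,232:250]],[int(t) for t in v[row,394:412]])
print([int(t) for t in v[305,205:225]],[int(t) for t in v[305,418:442]])
s,r=pose();p=plane('wrist',[(320.5,286)],.257,s);print((p[0]*1000).round(1),((p[0]-s['position'])@r*1000).round(1))
E
```

```text
280 [125, 129, 125, 126, 126, 126, 126, 122, 93, 45, 24, 22, 22, 21, 23, 25, 23, 20] [26, 27, 27, 26, 27, 25, 25, 24, 27, 37, 83, 137, 153, 154, 153, 154, 153, 153]
283 [82, 83, 83, 84, 84, 86, 82, 55, 27, 19, 22, 23, 24, 22, 23, 25, 22, 22] [26, 26, 27, 25, 27, 26, 25, 27, 26, 27, 28, 41, 66, 73, 72, 70, 70, 67]
286 [82, 80, 82, 83, 84, 84, 71, 31, 21, 22, 22, 23, 23, 22, 23, 26, 25, 26] [28, 28, 27, 27, 27, 26, 26, 26, 29, 27, 27, 40, 63, 72, 72, 71, 69, 69]
289 [82, 81, 82, 83, 84, 83, 77, 41, 27, 21, 23, 22, 25, 23, 26, 23, 23, 24] [25, 27, 27, 28, 27, 29, 26, 26, 26, 26, 32, 54, 70, 72, 70, 67, 65, 65]
292 [85, 83, 82, 84, 85, 85, 88, 78, 42, 25, 21, 20, 23, 25, 25, 25, 21, 24] [27, 27, 27, 26, 27, 26, 25, 26, 28, 42, 64, 76, 77, 74, 73, 72, 69, 71]
[44, 44, 44, 37, 28, 21, 24, 24, 23, 23, 22, 24, 27, 47, 76, 85, 84, 80, 79, 79] [124, 129, 134, 138, 144, 148, 151, 155, 155, 144, 85, 34, 27, 25, 29, 28, 30, 28, 27, 35, 42, 48, 52, 51]
[ 621.6 -263.8  257. ] [ 0.7 -2.6 32.6]
```

Emit:
drive_tool(
  targets=[
    [[0, 0.5, -15], [0, 0, 0]],
    [[0, 0.5, -30], [0, 0, 0]],
    [[0, 0.5, -42], [0, 0, 0]],
    [[0, 0.5, -50], [0, 0, 0]],
    [[0, 0.5, -50], [0, 0, 0]],
    [[0, 0.5, -50], [0, 0, 0]],
  ],
)

```text
clock: 9.45
position: [0.6224, -0.266, 0.2402]
orientation: [0.0, 0.971, 0.24, 0.0]
wrist_force: [-0.3, 0.9, -0.4]
grip_width: 0.997
gripper_force: 0.0
```

Emit:
drive_tool(
  targets=[
    [[0, 0, 0], [0, 0, 0]],
    [[0, 0, 0], [0, 0, 0]],
    [[0, 0, 0], [0, 0, 0]],
    [[0, 0, 0], [0, 0, 0]],
  ],
  gripper=1,
)

```text
clock: 9.85
position: [0.6225, -0.266, 0.2407]
orientation: [0.001, 0.971, 0.24, 0.001]
wrist_force: [-1.1, 0.5, 3.1]
grip_width: 0.907
gripper_force: 30.0
```

Emit:
drive_tool(
  targets=[
    [[0, 0, 10], [0, 0, 0]],
    [[0, 0, 22], [0, 0, 0]],
    [[0, 0, 36], [0, 0, 0]],
    [[0, 0, 52], [0, 0, 0]],
    [[0, 0, 70], [0, 0, 0]],
    [[0, 0, 90], [0, 0, 0]],
    [[0, 0, 110], [0, 0, 0]],
    [[0, 0, 120], [0, 0, 0]],
  ],
)

```text
clock: 10.65
position: [0.6223, -0.266, 0.3626]
orientation: [0.001, 0.971, 0.24, 0.001]
wrist_force: [-0.2, 0.2, -2.2]
grip_width: 0.909
gripper_force: 30.0
```

Emit:
drive_tool(
  targets=[
    [[0, 0, 0], [0, 0, 0]],
    [[0, 0, 0], [0, 0, 0]],
    [[0, 0, 0], [0, 0, 0]],
    [[0, 0, 0], [0, 0, 0]],
  ],
)

```text
clock: 11.05
position: [0.6222, -0.2659, 0.3584]
orientation: [-0.001, 0.971, 0.24, -0.001]
wrist_force: [0.2, -0.1, -3.1]
grip_width: 0.911
gripper_force: 30.0
```

```bash
python3 - <<'E'
from h import *
s,r=pose();print(s['position'],s['wrist_force'],r.round(3))
for n in('scene','wrist','top'):
    a=manip.snapshot(n);cv2.imwrite(f'pics/{n}7.png',a);y=yellow(a)
    if n=='scene':y[:,:250]=0
    k,l,st,c=cv2.connectedComponentsWithStats(y)
    for i in range(1,k):
        if st[i,4]>200:
            co=cv2.findContours((l==i).astype('uint8'),0,2)[0][0];print(n,st[i],cv2.approxPolyDP(co,4,True).reshape(-1,2).tolist())
E
```

```text
[ 0.62222488 -0.2659309   0.35839965] [ 0.1963827  -0.14342287 -3.13270592] [[ 0.885  0.466 -0.002]
 [ 0.466 -0.885  0.001]
 [-0.001 -0.002 -1.   ]]
scene [366  52  72   6 215] [[366, 52], [437, 57]]
scene [ 366  105   61   79 3954] [[383, 105], [381, 116], [371, 117], [366, 178], [420, 183], [426, 120], [416, 119], [417, 107]]
wrist [ 222  263  204   58 8924] [[222, 292], [229, 298], [229, 318], [240, 320], [415, 318], [418, 295], [425, 292], [396, 263], [249, 264]]
top [373 131  33  46 482] [[405, 131], [393, 136], [373, 172], [387, 174]]
top [113 319   9  45 203] [[116, 319], [113, 332], [121, 363]]
```

```bash
python3 - <<'E'
from h import *
s,r=pose();b=s['position']-.019*r[:,2]
C=np.mean([np.array(manip.camera_model('wrist')['T_tool_cam']) for _ in range(5)],0)
o,d=ray('wrist',[(249,264),(396,263),(322.5,263.5)],s)
for dd,R_ in zip(d,(.1607,.1607,.151)):
    dd=dd/np.linalg.norm(dd);w=o-b;B=w@dd;t=-B+np.sqrt(max(0,B*B-w@w+R_**2));p=o+t*dd;print('heel rel bar in tool mm',((p-b)@r*1000).round(1))
# stand pose from top6 picture
a=cv2.imread('pics/top7.png')
B=lambda *p:np.array(p)/4+[255,140]
x=np.array([.5705,-.124]);y=np.radians(14.3);print('target heel x=8 & bar',x+.008*np.array([np.cos(y),np.sin(y)]),'bar now',b)
E
```

```text
heel rel bar in tool mm [-23.7 -55.3 149. ]
heel rel bar in tool mm [-23.4  52.  150.3]
heel rel bar in tool mm [-23.4  -1.8 149.2]
target heel x=8 & bar [ 0.57825213 -0.12202401] bar now [ 0.62222662 -0.26593073  0.37807518]
```

Emit:
drive_tool(
  targets=[
    [[-1, 7, 0], [0, 0, -0.7]],
    [[-3, 20, 0], [0, 0, -2]],
    [[-6, 40, 0], [0, 0, -4]],
    [[-9, 62, 0], [0, 0, -6]],
    [[-12, 85, 0], [0, 0, -8]],
    [[-15, 105, 0], [0, 0, -10]],
    [[-17, 120, 0], [0, 0, -11]],
    [[-19, 132, 0], [0, 0, -12]],
  ],
)

```text
clock: 12.0
position: [0.6029, -0.1323, 0.36]
orientation: [0.0, 0.991, 0.137, 0.0]
wrist_force: [-0.3, -0.4, -1.5]
grip_width: 0.91
gripper_force: 30.0
```

Emit:
drive_tool(
  targets=[
    [[-1, 9, -5], [0, 0, -1]],
    [[-2, 15, -20], [0, 0, -1.7]],
    [[-2, 18, -40], [0, 0, -1.7]],
    [[-2, 18, -65], [0, 0, -1.7]],
    [[-2, 18, -90], [0, 0, -1.7]],
    [[-2, 18, -115], [0, 0, -1.7]],
    [[-2, 18, -130], [0, 0, -1.7]],
    [[-2, 18, -130], [0, 0, -1.7]],
  ],
)

```text
clock: 12.8
position: [0.6001, -0.1152, 0.2264]
orientation: [-0.001, 0.992, 0.123, -0.002]
wrist_force: [-0.5, -0.0, -2.9]
grip_width: 0.908
gripper_force: 30.0
```

Emit:
drive_tool(
  targets=[
    [[0, 0, 0], [0, 0, 0]],
    [[0, 0, 0], [0, 0, 0]],
  ],
)

```text
clock: 13.0
position: [0.6017, -0.1159, 0.2315]
orientation: [0.0, 0.992, 0.123, 0.001]
wrist_force: [0.2, -0.7, -2.2]
grip_width: 0.908
gripper_force: 30.0
```

```bash
python3 - <<'E'
from h import *
s,r=pose();print(s['position'],s['wrist_force'],r.round(3));b=s['position']-.019*r[:,2]
a=manip.snapshot('wrist');cv2.imwrite('pics/w8.png',a);y=yellow(a)
k,l,st,c=cv2.connectedComponentsWithStats(y)
i=1+np.argmax(st[1:,4]);co=cv2.findContours((l==i).astype('uint8'),0,2)[0][0];print(st[i],cv2.approxPolyDP(co,4,True).reshape(-1,2).tolist())
# predicted stand features in wrist picture
m=manip.camera_model('wrist');C=np.linalg.inv(np.array(m['T_tool_cam']));K=np.array([[m['fx'],0,m['cx']],[0,m['fy'],m['cy']],[0,0,1]])
th=np.radians(14.3);c0=np.array([.5705,-.124]);
def px(p):
    q=(C@np.r_[(np.array(p)-s['position'])@r,1])[:3];return cv2.projectPoints(q.reshape(1,3),np.zeros(3),np.zeros(3),K,np.array(m['dist']))[0].ravel().round(0)
for n,q in {'strapTopL':(40,46,108),'strapTopR':(40,-46,108),'baseBL':(55,69,5),'baseBR':(55,-69,5),'rimBL':(22,66,48),'rimBR':(22,-66,48),'rimFL':(-22,66,48),'rimFR':(-22,-66,48)}.items():
    q=np.array(q)/1000;w=c0+q[0]*np.array([np.cos(th),np.sin(th)])+q[1]*np.array([-np.sin(th),np.cos(th)]);print(n,px([*w,q[2]]))
ed=cv2.Canny(cv2.cvtColor(a,cv2.COLOR_BGR2GRAY),60,150)
L=cv2.HoughLinesP(ed,1,np.pi/180,30,minLineLength=35,maxLineGap=4);
for q in L[:,0]:
    if q[1]<330 and q[3]<330 and 120<q[0]<520: print(q.tolist(),end=' ')
E
```

```text
[ 0.60167561 -0.11591507  0.23151958] [ 0.24377484 -0.73155545 -2.21905844] [[ 0.97   0.244  0.003]
 [ 0.244 -0.97  -0.001]
 [ 0.002  0.001 -1.   ]]
[ 222  262  204   59 9429] [[425, 291], [395, 262], [248, 264], [222, 296], [228, 296], [229, 319], [417, 318], [418, 296], [424, 297]]
strapTopL [258. 225.]
strapTopR [392. 224.]
baseBL [249. 180.]
baseBR [400. 179.]
rimBL [246. 227.]
rimBR [403. 227.]
rimFL [249. 276.]
rimFR [401. 275.]
[500, 19, 634, 65] [277, 321, 390, 320] [447, 253, 530, 234] [265, 213, 352, 212] [513, 204, 576, 237] [249, 181, 368, 179] [344, 176, 383, 176] [242, 263, 297, 263] [197, 259, 237, 187] [420, 244, 520, 219] [246, 221, 284, 221] [516, 183, 528, 136] [303, 204, 362, 203] [268, 177, 324, 176] [481, 232, 525, 222] [353, 219, 391, 219] [318, 219, 357, 221] [465, 8, 519, 26] [393, 193, 413, 130] [452, 237, 502, 225]
```

The stand agrees with the prediction: its back edge is at row 180 in both, and level. I lower the cover into the trough.

Emit:
drive_tool(
  targets=[
    [[1, 0, -15], [0, 0, 0]],
    [[2, 0.5, -30], [0, 0, 0]],
    [[2, 0.5, -42], [0, 0, 0]],
    [[2, 0.5, -54], [0, 0, 0]],
    [[2, 0.5, -64], [0, 0, 0]],
    [[2, 0.5, -72], [0, 0, 0]],
    [[2, 0.5, -76], [0, 0, 0]],
    [[2, 0.5, -76], [0, 0, 0]],
  ],
)

```text
clock: 13.85
position: [0.6034, -0.1154, 0.1536]
orientation: [0.0, 0.992, 0.123, 0.0]
wrist_force: [0.1, -1.0, -2.6]
grip_width: 0.907
gripper_force: 30.0
```

Emit:
drive_tool(
  targets=[
    [[0, 0, -1], [0, 0, 0]],
    [[0, 0, -2], [0, 0, 0]],
    [[0, 0, -2], [0, 0, 0]],
  ],
)

```text
clock: 14.15
position: [0.6038, -0.1155, 0.1526]
orientation: [0.0, 0.992, 0.123, 0.001]
wrist_force: [0.2, 0.3, 0.8]
grip_width: 0.91
gripper_force: 30.0
```

Emit:
drive_tool(
  targets=[
    [[4, 1, -1], [0, 0, 0]],
    [[8, 2, -2], [0, 0, 0]],
    [[12, 3, -3], [0, 0, 0]],
    [[15, 4, -4], [0, 0, 0]],
    [[18, 4.5, -5], [0, 0, 0]],
    [[18, 4.5, -5], [0, 0, 0]],
  ],
)

```text
clock: 14.75
position: [0.6227, -0.1106, 0.148]
orientation: [0.0, 0.992, 0.123, 0.002]
wrist_force: [0.8, 3.0, 6.2]
grip_width: 0.91
gripper_force: 30.0
```

```bash
python3 - <<'E'
from h import *
s,r=pose();print(s['position'],s['wrist_force']);b=s['position']-.019*r[:,2]
a=manip.snapshot('wrist');cv2.imwrite('pics/w9.png',a);y=yellow(a)
k,l,st,c=cv2.connectedComponentsWithStats(y);i=1+np.argmax(st[1:,4]);print(st[i])
co=cv2.findContours((l==i).astype('uint8'),0,2)[0][0];print(cv2.approxPolyDP(co,4,True).reshape(-1,2).tolist())
E
```

```text
[ 0.62266849 -0.11057457  0.14795262] [0.79801333 2.97256609 6.16757281]
[ 228  297  191   25 3476]
[[228, 305], [229, 321], [417, 319], [418, 303], [389, 300], [393, 306], [383, 308], [356, 297], [361, 307], [350, 308], [344, 297], [328, 297], [329, 307], [319, 309], [317, 297], [302, 297], [295, 309], [284, 307], [289, 298], [278, 298], [263, 309], [252, 308], [257, 302]]
```

Emit:
drive_tool(
  targets=[
    [[0, 0, 0], [0, 0, 0]],
    [[0, 0, 0], [0, 0, 0]],
    [[0, 0, 0], [0, 0, 0]],
    [[0, 0, 0], [0, 0, 0]],
    [[0, 0, 20], [0, 0, 0]],
    [[0, 0, 45], [0, 0, 0]],
    [[0, 0, 80], [0, 0, 0]],
    [[0, 0, 100], [0, 0, 0]],
  ],
  gripper=-1,
)

```text
clock: 15.6
position: [0.6215, -0.1111, 0.2495]
orientation: [0.001, 0.992, 0.123, 0.001]
wrist_force: [-0.1, 0.7, -0.5]
grip_width: 0.998
gripper_force: 0.0
```

Emit:
drive_tool(
  targets=[
    [[0, 0, 20], [0, 0, 0]],
    [[0, 0, 20], [0, 0, 0]],
    [[0, 0, 20], [0, 0, 0]],
    [[0, 0, 20], [0, 0, 0]],
  ],
)

```text
clock: 16.0
position: [0.621, -0.1109, 0.2645]
orientation: [-0.0, 0.992, 0.123, -0.001]
wrist_force: [-0.5, 0.7, -1.0]
grip_width: 0.999
gripper_force: 0.0
```

```bash
python3 - <<'E'
from h import *
s,r=pose();print(s['position'],s['wrist_force'],s['clock'])
a=manip.snapshot('wrist');cv2.imwrite('pics/w10.png',a)
v=a.max(2).astype(int);g=cv2.inRange(v.astype('uint8'),0,30);g[330:]=0;g[:150]=0;g[:,:225]=0;g[:,425:]=0
k,l,st,c=cv2.connectedComponentsWithStats(g)
for i in range(1,k):
    if st[i,4]>250:
        x=c[i];p=plane('wrist',[x,(st[i,0],x[1]),(st[i,0]+st[i,2],x[1])],.165,s)
        print(st[i],x.round(1),(p*1000).round(),round(np.linalg.norm(p[1]-p[2])*1000))
        d=p[0,:2]-[.572,-.1235];t=np.radians(14.3);print('bar in stand',d@[np.cos(t),np.sin(t)],d@[-np.sin(t),np.cos(t)])
b=manip.snapshot('scene');cv2.imwrite('pics/s10.png',b);y=yellow(b);y[:,:250]=0
k,l,st,c=cv2.connectedComponentsWithStats(y)
for i in range(1,k):
    if st[i,4]>200:
        co=cv2.findContours((l==i).astype('uint8'),0,2)[0][0];print(st[i],cv2.approxPolyDP(co,3,True).reshape(-1,2).tolist())
E
```

```text
[ 0.62096481 -0.11093622  0.26452981] [-0.5400716   0.69668041 -1.03520661] 16.0
[ 307  189   51   65 2455] [[324, 189], [321, 199], [314, 198], [307, 244], [348, 253], [357, 205], [349, 202], [350, 193]]
```

```bash
python3 - <<'E'
from h import *
a=cv2.imread('pics/w10.png');v=a.max(2);b=cv2.imread('pics/s10.png').max(2)
y=yellow(a)
print([(i,int(np.where(y[i])[0].min()),int(np.where(y[i])[0].max()),int((y[i]>0).sum())) for i in range(180,330,4) if (y[i]>0).sum()>5])
for row in range(236,312,6): print(row,' '.join(str(int(t)) for t in v[row,235:420:6]))
print('scene');
for row in range(178,196,2): print(row,' '.join(str(int(t)) for t in b[row,316:360:2]))
m=manip.camera_model('scene');V=np.array(m['view'])
t=np.radians(14.3)
for q in((52,41,167),(52,-41,167),(48,35,163),(48,-35,163),(40,55,145),(40,-55,145)):
    q=np.array(q)/1000;w=np.r_[.572+q[0]*np.cos(t)-q[1]*np.sin(t),-.1235+q[0]*np.sin(t)+q[1]*np.cos(t),q[2],1]
    c=(V@w)[:3];K=np.array([[m['fx'],0,m['cx']],[0,m['fy'],m['cy']],[0,0,1]]);print(cv2.projectPoints(c.reshape(1,3),np.zeros(3),np.zeros(3),K,np.array(m['dist']))[0].ravel().round(1))
E
```

```text
[(232, 386, 399, 14), (236, 246, 399, 29), (240, 252, 391, 22), (244, 266, 379, 114), (248, 268, 379, 112), (252, 268, 379, 112), (256, 268, 379, 112), (260, 270, 283, 14)]
236 166 159 158 160 131 35 39 40 55 54 54 52 51 51 51 47 36 35 34 35 36 45 42 37 35 135 206 205 98 110 108
242 168 158 162 119 118 97 82 83 84 93 91 91 93 104 105 106 120 122 121 123 135 138 157 158 158 133 65 93 100 98 103
248 161 158 168 135 66 178 167 166 166 165 165 167 166 167 167 167 205 204 204 207 206 205 206 202 157 105 65 95 103 103 95
254 163 164 175 146 64 176 167 165 169 166 164 168 168 168 169 169 206 207 210 207 207 208 206 205 166 101 64 94 70 50 59
260 158 172 169 152 65 174 125 123 122 109 104 108 98 97 97 98 99 98 89 88 87 88 83 83 78 74 67 92 68 131 100
266 158 158 155 156 62 173 77 79 78 76 77 79 77 76 76 77 77 76 76 74 75 74 75 75 73 72 76 87 63 130 87
272 159 158 155 158 70 73 70 68 66 68 69 67 67 68 68 66 67 68 67 68 66 67 67 65 66 66 77 88 88 72 79
278 139 150 167 157 145 77 76 77 77 77 79 78 78 79 101 103 104 106 107 108 106 108 107 106 108 108 85 91 96 75 79
284 146 147 159 140 146 167 1
[... 716 characters left out ...]
 150 149 148 149 149 149 150 150
182 80 83 85 88 202 187 185 191 190 150 150 149 149 148 150 151 151 150 147 148 149 151
184 79 86 86 68 188 179 167 200 198 154 154 153 151 149 148 147 149 150 148 148 148 148
186 83 82 86 23 25 30 36 12 34 18 141 134 136 164 157 156 156 151 149 147 151 143
188 81 82 89 51 40 29 31 22 28 26 24 28 35 19 11 18 59 139 132 156 148 149
190 80 88 82 99 172 188 169 140 138 107 29 28 34 27 34 23 22 21 24 64 151 148
192 84 83 84 86 159 150 176 178 181 185 186 190 159 145 109 103 27 23 14 122 149 148
194 80 83 85 92 159 152 152 176 178 176 175 178 177 177 179 185 161 165 118 153 149 147
[320.7 185.2]
[353.5 190.8]
[322.2 187.8]
[350.2 192.6]
[312.8 194.9]
[356.8 202.7]
```

```bash
python3 - <<'E'
from h import *
s,r=pose();t=np.radians(14.3)
for z in (.160,.165):
    p=plane('wrist',[(323.5,268)],z,s)[0];d=p[:2]-[.572,-.1235];print(p.round(4),'stand x,y',d@[np.cos(t),np.sin(t)],d@[-np.sin(t),np.cos(t)])
a=manip.snapshot('wrist');print(cv2.absdiff(a,cv2.imread('pics/w10.png'))[150:300,220:420].mean(),s['grip_width'])
print(manip.job_done())
E
```

```text
[ 0.6033 -0.114   0.16  ] stand x,y 0.03271598758246028 0.0014334033985250341
[ 0.6052 -0.1136  0.165 ] stand x,y 0.03462816742400434 0.0014231165447769172
1.2892555555555556 1.0013595909471242
the job is handed in; nothing more can be done
None
```

I stood the cover in the stand's trough, leaning on its backrest and let go, and handed the job in at about 16 s. The hand-in call returned no verdict. Of my last two bar estimates, the scene camera put it about 50 mm behind the trough's middle and the wrist camera about 33–35 mm, close to the 30 mm limit; I did not resolve that difference before handing in.

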